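# Shut the seed box and fold its catches down

### The job

Shut up the blue seed box for the night using only your fingertips: push the open lid over until it is fully down on the box, keeping both catches folded out so that they do not foul the rim, then push the two catches at the front down flat against the box. Just push: do not lift or tip the box or shove it out of its place, and leave the pots and tools around it where they are.

Things in the scene. Friction and masses are not known exactly. Their poses are not given: they have to be found in the camera images.
- seedbox: loose blue plastic seed box of packets, about 1.8 kg; tub 150 (its x) by 260 (its y) mm, rim 100 mm above the bench, foot 160 by 270. Origin at the centre of its underside; z up, its -x side is the front (catches, towards the robot). The lid's hinge line runs along y at x = +78, z = 100 mm in this frame
- lidbody (a joint): lid angle, rad: 0 = shut flat on the rim, 1.57 = upright, grows as it opens, at most 1.95. Stiff (0.28 N m of friction): it stays where it is left; about 2 N at the free edge moves it. A shallow blue cap reaching 156 mm from the hinge line to its free edge, 266 mm wide along y; its flat outer face lies 20 mm off the hinge line (120 mm above the bench when shut)
- lid_edge (a point): middle of the lid's free edge, at its outer face; with the lid shut it is at x = -78, y = 0, z = 120 mm in the box's frame
- catch_left_body (a joint): angle of the left catch (y = +75 mm in the box's frame), rad: 0 = flat against the box front, 1.57 = sticking out in the lid's own plane, at most 2.0. Stiff (0.04 N m): stays where left. A grey plate 36 mm wide, 4 mm thick (hinge pin in mid-thickness), reaching 42 mm from its hinge to its tip, with a lip 5 mm proud of its outer face at the tip; it hangs on the lid's front edge
- catch_right_body (a joint): the same for the right catch, at y = -75 mm in the box's frame
- catch_left_hinge (a point): middle of the left catch's hinge pin, which runs along the box's y; with the lid shut it is at x = -82, y = +75, z = 112 mm in the box's frame
- catch_right_hinge (a point): the same on the right catch, y = -75 mm
- catch_left_tip (a point): middle of the left catch's free tip, on its outer face, 42 mm from the hinge pin
- catch_right_tip (a point): the same on the right catch
- pot: bystander: grey plastic plant pot, mouth 90 mm across, 85 mm tall, standing beside the box; origin at the centre of its underside
- claypot: bystander: terracotta plant pot, mouth 94 mm across, 85 mm tall, standing beside the box; origin at the centre of its underside
- torch: bystander: black torch with a press button, 170 mm long, 46 mm thick, lying in front of the box; origin under its middle, x along it to the lamp end
- wrench: bystander: steel wrench 190 mm long lying flat behind the box, along it; origin under its middle, x along it
- trowel: bystander: steel hand trowel with a wooden handle, about 310 mm long and 30 mm thick, lying to the right; x along it to the blade
- tin: bystander: tin of plant feed, 72 mm across, 110 mm tall, standing to the left; origin at the centre of its underside

How it is judged:
On the way, in this order (a step that is already met when the one before it is completed fails the run):
1. the lid is pushed fully down while both catches are still folded out (value of joint lidbody below 0.035 rad and value of joint each of catch_left_body, catch_right_body above 0.4 rad), for 0.2 s.
2. with the lid down, both catches are pushed flat against the box front (value of joint lidbody below 0.035 rad and value of joint each of catch_left_body, catch_right_body below 0.1 rad), for 0.2 s.
At the end, for the whole second after the job is handed in: The lid is down on the rim (within 0.035 rad, about 5 mm at its front edge), both catches lie flat against the box front (within 0.1 rad, about 4 mm at the tip), and the box stands at rest within 30 mm of where it was (all of step 2 and distance of seedbox from where it was at the start of the episode below 0.03 m and angle between seedbox's own z axis and vertical below 0.05 rad and linear speed of seedbox below 0.02 m/s); the robot touches nothing.
It fails at once if the seed box is lifted, tipped or shoved out of its place (height (world z) of seedbox above 0.015 m or angle between seedbox's own z axis and vertical above 0.12 rad or distance of seedbox from where it was at the start of the episode above 0.04 m).
It fails at once if a pot, tool or tin is lifted, knocked over or shoved away (distance of any of pot, claypot, torch, wrench, trowel, tin from where it was at the start of the episode above 0.03 m or angle between any of pot, claypot, tin's own z axis and vertical above 0.4 rad).
It also fails if it takes over 58 s, if anything falls off the work surface, if the arm or the gripper's body presses on something with over 40 N, if the wrist force passes 120 N, or if a joint passes its speed limit or range.

### The arm

A 6-joint arm with a two-finger parallel gripper is mounted at the origin on the work surface. World frame = base frame: x ahead of the robot, y to its left, z up, the work surface at z = 0. Lengths are in m, angles in rad, forces in N, time in s.
With the tool pointing down it reaches from about 0.35 to 0.975 m from the base axis. Payload 4.9 kg.
Tool frame: the origin (TCP) lies at the very end of the fingers, on their centre line; the grasp point (between the pads) lies behind it (manip.grip_depth is the z of the grasp point in the tool frame, in m); z points along the fingers, y is the direction in which the jaws open and shut (so a half turn about z gives the same grasp; the last joint's range is limited). The gripper opens to 85 mm and grips with 20 to 120 N. Pads are 22 mm wide; open, the fingers measure 114 mm over their backs; the gripper's body (76 mm by 85 mm) begins 54 mm behind the grasp point. The pads swing forward as they close: fully open they stand 13 mm farther back than shut.
Start: joints at [1.156, 0.053, 1.613, -0, 1.476, -0.119], TCP at [0.182, 0.598, 0.231] pointing down, gripper open.
Joint ranges: [-3.01, 3.01], [-1.01, 2.22], [0.06, 2.58], [-1.02, 4.17], [0.09, 2.62], [-3.14, 3.14]. Speed limits (rad/s): [2.57, 2.57, 3.14, 3.14, 3.14, 3.14].

### API

Orientations are given as a unit quaternion [w, x, y, z].
In Python, from plant import state, optics, manip, silhouettes, place_of gives the robot as it stands. The module is installed in compiled form; this text tells all that it offers.
- The arm moves only by the tool jog_arm, never from a script. Its argument "increments" is a list of rows, each an object with "slide": the shift along the tool's x, y, z in mm, a list of three; "rotation": the turn, a rotation vector about the tool's x, y, z in degrees, a list of three. A call has 1 to 20 rows; each row shifts and turns the commanded pose from where the row before left it, along the tool's axes as they then stand; what a row does not reach is not made up. A row lasts 1/12 s, in which the tool goes at most 41.7 mm and 7.16 degrees, less where a joint would pass 70% of its speed; a pose out of reach is approached as far as the arm can. A call with a gripper value outside its range is refused whole. "fingers" is the opening, from 0 (shut) to 1 (fully open), set as the call begins (left out, the last holds). The fingers move at their own pace and stop on an object; the grip force is fixed at half the most. Time passes only in rows, so rows that do not move let the fingers close. It gives the time, the measured TCP pose, the force and the opening at its end, in the units of the state.
- state(): the state, without advancing time (a new reading comes with each control period).
- optics.grab_frame(name): name is "side" or "top"; returns a dict with "frame" (384x512x3 uint8, blue, green, red), "camera_matrix" (3x3 intrinsics, pixels), "R" (3x3) and "t" (3): a world point X has camera coordinates R X + t. Camera axes: x right, y down, z forward; pixel columns grow to the right and rows downward; lengths in m; the calibration is good to about 2 mm. A picture is of the moment at which its call begins. There is no depth.
- manip.job_done(): hands the job in, once; it reports no verdict.
Trained networks look in the newest picture that a camera, given by its name, has taken for a name from the list of things; names that differ only in an ending like _2 or _b are one class to them, and where a whole thing is asked for, a point or a joint stands for the part that bears it (a point fixed in the world has none). Each returns a list of dicts, best first, with "score" (0 to 1); they miss things now and then, are a little off and sometimes report something else, mostly with a low value. They report only what shows in the picture. A call takes as long as a camera call.
- silhouettes(thing, camera): "mask" (384x512 bool, what is visible of it) and "bbox" ([left, top, right, bottom] in pixels, round what is visible of it).
- place_of(thing, camera): "uv" ([column, row] in pixels: a listed point, or the origin of a listed thing).
The state is a dict: "time": time; "joint_pos": joint angles; "joint_vel": joint speeds; "joint_efforts": joint torques, N m; "tool_pos": TCP position; "tool_rot": TCP orientation; "contact_force": force on the tool from outside, world axes, zero at the start; "ft_torque": the same for the moment, N m; "gripper_width": opening from 0.0 (shut) to 1.0 (fully open).
Only numpy, scipy, OpenCV 4.12 (cv2) and the standard library are available. Lean on these libraries where they do the work, as an engineer would, in place of code of your own. Each camera call takes 0.05 s, during which the arm holds its last target.

## Working session

There is one attempt and no reset: what is moved stays moved. The work goes in short steps, Python scripts to look and compute and a tool call to move; the robot and the scene stay as the last step left them, time stands still between calls to the robot, and variables do not carry over. Pictures are saved under pics/ and viewed, and the job is handed in when it is done.

Besides the shell and the picture viewer there is one more tool, called as name([rows], argument=value, ...), one row to a line, values as JSON. jog_arm: Moves the arm, as the interface text tells. Its arguments: {"type":"object","properties":{"increments":{"type":"array","items":{"type":"object","properties":{"slide":{"type":"array","items":{"type":"number"}},"rotation":{"type":"array","items":{"type":"number"}}}}},"fingers":{"type":"number"}},"required":["increments"]}

```bash
mkdir -p pics; cat > h.py <<'E'
import numpy as np,cv2
from plant import state, optics, manip, silhouettes, place_of
def snap(n,tag):
    d=optics.grab_frame(n); cv2.imwrite(f'pics/{tag}.png',cv2.resize(d['frame'],None,fx=1.5,fy=1.5)); 
    return d
def tri(a,ua,b,ub):
    A=[]
    for d,u in((a,ua),(b,ub)):
        P=d['camera_matrix']@np.c_[d['R'],d['t']]
        A+= [u[0]*P[2]-P[0],u[1]*P[2]-P[1]]
    v=np.linalg.svd(np.array(A))[2][-1];return v[:3]/v[3]
def ray(d,u,z):
    r=d['R'].T@np.linalg.inv(d['camera_matrix'])@np.array([*u,1.]);c=-d['R'].T@np.array(d['t']).ravel()
    return c+r*(z-c[2])/r[2]
def proj(d,X):
    p=d['camera_matrix']@(d['R']@np.array(X)+np.array(d['t']).ravel());return p[:2]/p[2]
E
python3 - <<'E'
from h import *
a=snap('side','s0');b=snap('top','t0')
print(state())
for d in(a,b):print(-d['R'].T@np.array(d['t']).ravel(),d['R'][2])
for n in['seedbox','lid_edge','catch_left_hinge','catch_right_hinge','catch_left_tip','catch_right_tip','pot','claypot','torch','wrench','trowel','tin']:
    o=[]
    for c in('side','top'):
        r=place_of(n,c); o.append(r[0] if r else None)
    print(n,[(np.round(x['uv'],1),round(x['score'],2)) if x else None for x in o], end=' ')
    if all(o):print(np.round(tri(a,o[0]['uv'],b,o[1]['uv']),4),end='')
    if o[1]: print(' z0:',np.round(ray(b,o[1]['uv'],0),3),end='')
    print()
E
```

```text
{'time': 0.1, 'joint_pos': array([ 1.15597269e+00,  5.33043766e-02,  1.61419542e+00,  2.62304433e-05,
        1.47602588e+00, -1.19012369e-01]), 'joint_vel': array([ 0.00094514, -0.0017606 , -0.0019405 , -0.00134641,  0.00380417,
       -0.00047307]), 'joint_efforts': array([-1.91587033e-04, -3.94900954e+01, -3.71361315e+01, -3.91856531e-05,
        3.93959926e-03, -4.22396454e-06]), 'tool_pos': array([0.18195939, 0.59731315, 0.23015445]), 'tool_rot': array([-2.67519666e-04,  1.47368128e-01,  9.89081241e-01, -9.28841950e-04]), 'contact_force': array([-0.03845595, -0.40257776, -0.34071556]), 'ft_torque': array([ 0.03502034, -0.01771945,  0.00621883]), 'gripper_width': 0.9985020134830948}
[ 0.35417867 -0.81755513  1.0605262 ] [ 0.14782715  0.64265345 -0.75176038]
[0.30627781 0.00571381 1.50892417] [ 0.16300586  0.00503003 -0.98661228]
seedbox [(array([270. , 238.7]), 0.55), (array([288.6, 190.3]), 0.73)] [ 0.5452 -0.0897 -0.0007] z0: [ 0.545 -0.09   0.   ]
lid_edge [(array([314.5, 186.4]), 0.66), (array([306.4, 144. ]), 0.96)] [ 0.6435 -0.1291  0.2557] z0: [ 0.711 -0.156  0.   ]
catch_
[... 471 characters left out ...]
[ 0.4985 -0.2014  0.2914] z0: [ 0.658 -0.225  0.   ]
pot [(array([249.8, 296.6]), 0.65), (array([342.7, 214.4]), 0.96)] [ 0.4534 -0.2728  0.0122] z0: [ 0.458 -0.275  0.   ]
claypot [(array([285.2, 186.2]), 0.95), (array([231.8, 169.6]), 0.9)] [ 0.6309  0.1088 -0.0008] z0: [0.621 0.109 0.   ]
torch [(array([220.3, 226.6]), 0.77), (array([265. , 232.1]), 0.74)] [ 0.4033 -0.0053 -0.0154] z0: [ 0.4   -0.005  0.   ]
wrench [(array([268. , 237.8]), 0.58), None] 
trowel [(array([272.7, 357.3]), 0.83), (array([386.7, 206.2]), 0.96)] [ 0.4825 -0.4334 -0.016 ] z0: [ 0.485 -0.429  0.   ]
tin [(array([253.3, 119.7]), 0.85), (array([128. , 177.4]), 0.63)] [ 0.6006  0.4773 -0.0062] z0: [0.597 0.475 0.   ]
```

View pics/s0.png

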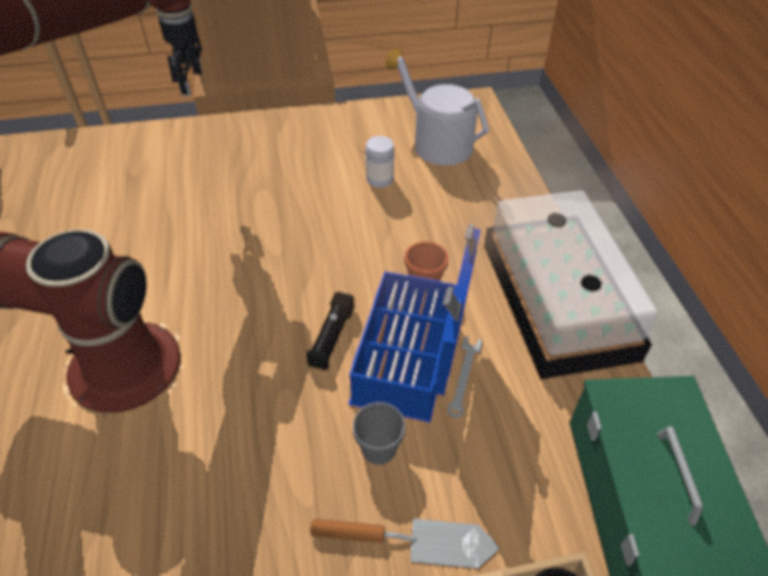

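View pics/t0.png

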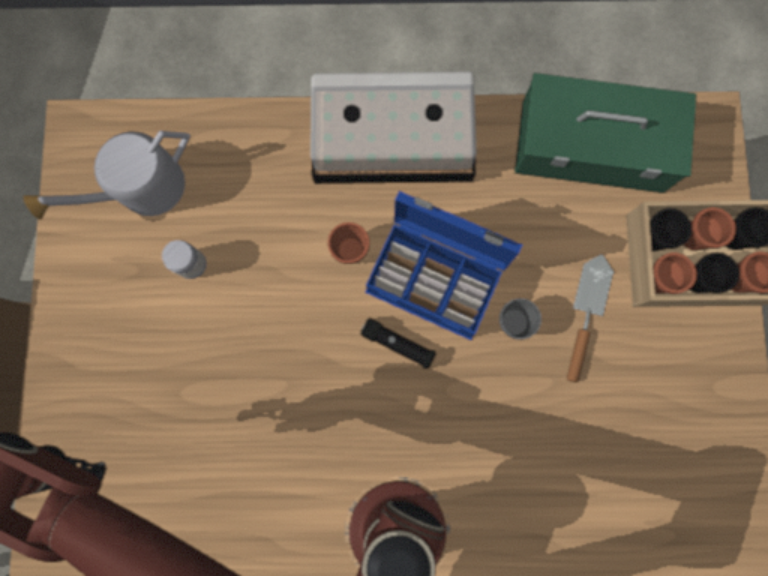

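```bash
python3 - <<'E'
from h import *
for n,(x0,y0,x1,y1) in dict(side=(220,140,340,290),top=(230,120,370,250)).items():
    d=optics.grab_frame(n); im=d['frame'][y0:y1,x0:x1]; s=600//(y1-y0) if n=='side' else 5
    s=4 if n=='side' else 4
    cv2.imwrite(f'pics/z_{n}.png',cv2.resize(im,None,fx=s,fy=s,interpolation=cv2.INTER_CUBIC))
E
```

```text
(no output)
```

View pics/z_side.png

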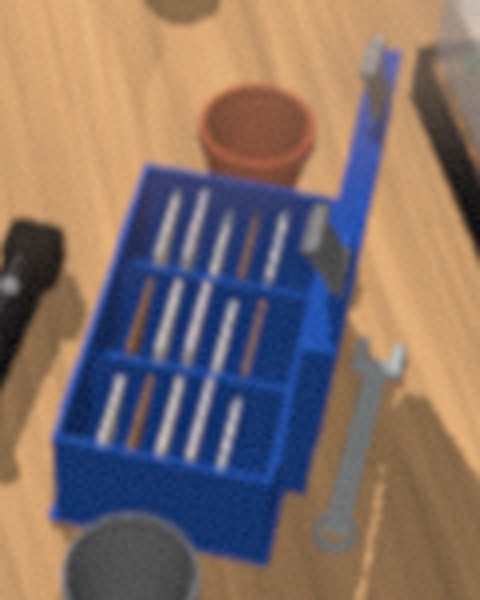

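View pics/z_top.png

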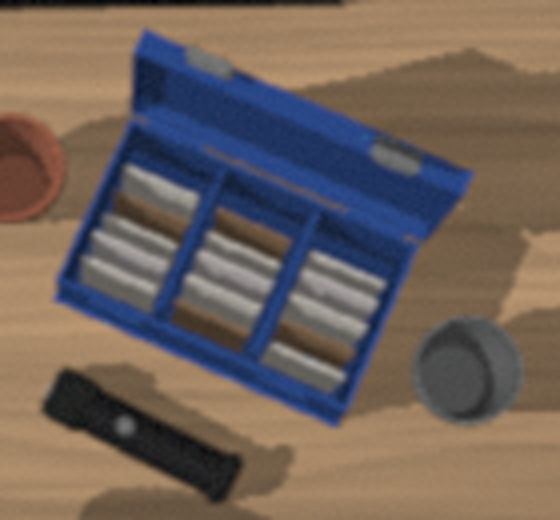

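```bash
cat > fit.py <<'E'
from h import *
from scipy.optimize import least_squares
def lidpt(u,w,y,th):  # u along lid from hinge, w outward (up when shut)
    # shut: dir=-x, normal=+z ; rotate by th: -x -> +z
    dx,dz=-np.cos(th),np.sin(th); nx,nz=np.sin(th),np.cos(th)
    return np.array([.078+u*dx+w*nx,y,.1+u*dz+w*nz])
def catchpt(y,th,ph,L=.042,out=.002):
    # hinge at u=.160,w=.012; phi=0 -> -normal, phi=90deg -> lid dir; outer face at phi=0 -> lid dir
    u,w=.160,.012
    return lidpt(u+L*np.sin(ph)+out*np.cos(ph), w-L*np.cos(ph)+out*np.sin(ph),y,th)
def world(p,q):
    c,s=np.cos(p[2]),np.sin(p[2]); return np.array([p[0]+c*q[0]-s*q[1],p[1]+s*q[0]+c*q[1],q[2]])
E
cat > f1.py <<'E'
from fit import *
a=optics.grab_frame('side');b=optics.grab_frame('top')
S=lambda u,v:np.array([u/4+220-.4,v/4+140-.4]);T=lambda u,v:np.array([u/4+230-.4,v/4+120-.4])
obs=[(a,S(148,168),lambda p:(-.075,.13,.1)),(a,S(62,437),lambda p:(-.075,-.13,.1)),(a,S(275,480),lambda p:(.075,-.13,.1)),
(a,S(55,517),lambda p:(-.08,-.135,0)),(a,S(268,562),lambda p:(.08,-.135,0)),
(b,T(60,298),lambda p:(-.08,.135,0)),(b,T(340,424),lambda p:(-.08,-.135,0)),(b,T(135,124),lambda p:(.075,.13,.1)),(b,T(410,242),lambda p:(.075,-.13,.1)),
(b,T(145,32),lambda p:lidpt(.156,.02,.133,p[3])),(b,T(472,175),lambda p:lidpt(.156,.02,-.133,p[3])),
(a,S(402,52),lambda p:lidpt(.156,.02,.133,p[3])),(a,S(303,490),lambda p:lidpt(0,.02,-.133,p[3])),
(b,T(232,73),lambda p:catchpt(.057,p[3],p[4],.042)),(b,T(186,52),lambda p:catchpt(.093,p[3],p[4],.042)),
(b,T(417,172),lambda p:catchpt(-.093,p[3],p[5])),(b,T(372,150),lambda p:catchpt(-.057,p[3],p[5])),
(a,S(320,205),lambda p:catchpt(-.057,p[3],p[5])),(a,S(305,240),lambda p:catchpt(-.093,p[3],p[5])),
(a,S(384,40),lambda p:catchpt(.093,p[3],p[4])),(a,S(366,75),lambda p:catchpt(.057,p[3],p[4])),
]
f=lambda p:np.concatenate([proj(d,world(p,m(p)))-u for d,u,m in obs])
r=least_squares(f,[.545,-.09,-.36,1.6,1.,1.],loss='soft_l1')
print(np.round(r.x,4),r.cost);print(np.round(r.fun.reshape(-1,2),1).tolist())
p=r.x
for n,q in dict(edge=lidpt(.156,.02,0,p[3]),ch=catchpt(.075,p[3],p[4],0,0),ct=catchpt(.075,p[3],p[4]),rt=catchpt(-.075,p[3],p[5])).items(): print(n,np.round(world(p,q),3),proj(a,world(p,q)),proj(b,world(p,q)))
E
python3 f1.py
```

```text
[ 0.5472 -0.0858 -0.4387  1.5937  1.33    1.0384] 14.85517413930164
[[0.2, -1.8], [-1.8, -0.2], [0.0, 0.7], [-1.0, 0.7], [0.9, 1.5], [-1.7, 0.3], [-0.8, 0.9], [-0.8, -2.0], [2.7, 0.4], [-0.4, -0.4], [0.4, -0.0], [0.0, -0.7], [1.4, 1.1], [-0.0, -0.2], [-0.0, -0.0], [0.3, 0.2], [-0.1, 0.5], [-0.2, -0.8], [0.8, 1.6], [-1.4, -1.4], [0.9, -0.8]]
edge [ 0.639 -0.129  0.256] [312.4111529  186.74657575] [306.39624147 145.11732088]
ch [ 0.664 -0.058  0.26 ] [314.11721696 164.77329665] [282.19874585 136.92201299]
ct [ 0.657 -0.055  0.301] [313.10433849 152.85032144] [281.83999164 135.09626994]
rt [ 0.583 -0.185  0.297] [298.05534536 195.57953662] [328.34542776 160.20331658]
```

jog_arm([
  {"slide":[0,0,-20],"rotation":[0,0,3]},
  {"slide":[0,0,-30],"rotation":[0,0,3]},
  {"slide":[0,0,-35],"rotation":[0,0,2.3]},
  {"slide":[0,0,-35]},
  {"slide":[0,0,-35]},
  {"slide":[0,0,-20]},
  {"slide":[0,0,0]},
], fingers=0)

```text
invalid input
```

```bash
cat > st.py <<'E'
from fit import *
from scipy.spatial.transform import Rotation as Ro
P=[.5472,-.0858,-.4387]
def rep():
    s=state();q=s['tool_rot'];R=Ro.from_quat([q[1],q[2],q[3],q[0]]).as_matrix()
    c,sn=np.cos(P[2]),np.sin(P[2]);B=np.array([[c,-sn,0],[sn,c,0],[0,0,1]])
    t=np.array(s['tool_pos']);
    print('t',round(s['time'],2),'box',np.round((B.T@(t-[P[0],P[1],0]))*1e3,1),'w',np.round(t,3),'F',np.round(s['contact_force'],1),'Fbox',np.round(B.T@s['contact_force'],1),'g',round(s['gripper_width'],2))
    W=B@np.diag([-1,1,-1]); print('rotvec needed tool deg',np.round(np.degrees(Ro.from_matrix(R.T@W).as_rotvec()),2),'q',np.round(s['joint_pos'],2))
if __name__=='__main__':
    rep();print(manip.grip_depth)
E
python3 st.py
```

```text
t 1.5 box [-620.8  463.8  231.3] w [0.182 0.598 0.231] F [ 0.5 -0.  -0.4] Fbox [ 0.4  0.2 -0.4] g 1.0
rotvec needed tool deg [-0.   -0.    8.19] q [ 1.16  0.05  1.61  0.    1.48 -0.12]
-0.0187
```

jog_arm([
  {"slide":[0,0,-20],"rotation":[0,0,3]},
  {"slide":[0,0,-30],"rotation":[0,0,3]},
  {"slide":[0,0,-35],"rotation":[0,0,2.2]},
  {"slide":[0,0,-35],"rotation":[0,0,0]},
  {"slide":[0,0,-35],"rotation":[0,0,0]},
  {"slide":[0,0,-20],"rotation":[0,0,0]},
  {"slide":[0,0,0],"rotation":[0,0,0]},
], fingers=0)

```text
time: 2.08
tool_pos: [0.1827, 0.5992, 0.4141]
tool_rot: [0.001, 0.218, 0.976, 0.006]
contact_force: [-0.3, -0.0, 0.1]
gripper_width: 0.006
```

```bash
python3 st.py
```

```text
t 2.08 box [-620.9  465.3  414.1] w [0.183 0.599 0.414] F [-0.3 -0.   0.1] Fbox [-0.2 -0.1  0.1] g 0.01
rotvec needed tool deg [ 0.66 -0.02 -0.01] q [1.16 0.01 1.36 0.   1.76 0.02]
-0.0187
```

jog_arm([
  {"slide":[-15,-9,0],"rotation":[0,0,0]},
  {"slide":[-30,-18,0],"rotation":[0,0,0]},
  {"slide":[-30,-18,0],"rotation":[0,0,0]},
  {"slide":[-30,-18,0],"rotation":[0,0,0]},
  {"slide":[-30,-18,0],"rotation":[0,0,0]},
  {"slide":[-30,-18,0],"rotation":[0,0,0]},
  {"slide":[-30,-18,0],"rotation":[0,0,0]},
  {"slide":[-30,-18,0],"rotation":[0,0,0]},
  {"slide":[-30,-18,0],"rotation":[0,0,0]},
  {"slide":[-30,-18,0],"rotation":[0,0,0]},
  {"slide":[-30,-18,0],"rotation":[0,0,0]},
  {"slide":[-30,-18,0],"rotation":[0,0,0]},
  {"slide":[-30,-18,0],"rotation":[0,0,0]},
  {"slide":[-15,-9,0],"rotation":[0,0,0]},
  {"slide":[0,0,0],"rotation":[0,0,0]},
])

```text
time: 3.33
tool_pos: [0.4371, 0.2175, 0.4049]
tool_rot: [-0.0, 0.22, 0.975, -0.001]
contact_force: [-0.3, 1.0, -0.2]
gripper_width: 0.001
```

```bash
python3 st.py
```

```text
t 3.33 box [-228.5  227.8  404.9] w [0.437 0.218 0.405] F [-0.3  1.  -0.2] Fbox [-0.7  0.8 -0.2] g 0.0
rotvec needed tool deg [-0.11 -0.03 -0.3 ] q [ 0.31 -0.32  1.67 -0.    1.8  -0.82]
-0.0187
```

Remaining: tool x −379, y −228.

jog_arm([
  {"slide":[-15,-9,0],"rotation":[0,0,0]},
  {"slide":[-30,-18,0],"rotation":[0,0,0]},
  {"slide":[-30,-18,0],"rotation":[0,0,0]},
  {"slide":[-30,-18,0],"rotation":[0,0,0]},
  {"slide":[-30,-18,0],"rotation":[0,0,0]},
  {"slide":[-30,-18,0],"rotation":[0,0,0]},
  {"slide":[-30,-18,0],"rotation":[0,0,0]},
  {"slide":[-30,-18,0],"rotation":[0,0,0]},
  {"slide":[-30,-18,0],"rotation":[0,0,0]},
  {"slide":[-30,-18,0],"rotation":[0,0,0]},
  {"slide":[-30,-18,0],"rotation":[0,0,0]},
  {"slide":[-30,-18,0],"rotation":[0,0,0]},
  {"slide":[-25,-18,0],"rotation":[0,0,0]},
  {"slide":[-9,-3,0],"rotation":[0,0,0]},
  {"slide":[0,0,0],"rotation":[0,0,0]},
])

```text
time: 4.58
tool_pos: [0.6827, -0.1481, 0.4039]
tool_rot: [-0.002, 0.218, 0.976, 0.0]
contact_force: [-0.2, 0.4, -1.0]
gripper_width: -0.002
```

```bash
python3 st.py
```

```text
t 4.58 box [149.1   1.2 403.9] w [ 0.683 -0.148  0.404] F [-0.2  0.4 -1. ] Fbox [-0.3  0.3 -1. ] g -0.0
rotvec needed tool deg [-0.   -0.18 -0.1 ] q [-0.32  0.19  1.19  0.    1.77 -1.45]
-0.0187
```

jog_arm([
  {"slide":[0,0,15],"rotation":[0,0,0]},
  {"slide":[0,0,30],"rotation":[0,0,0]},
  {"slide":[0,0,35],"rotation":[0,0,0]},
  {"slide":[0,0,35],"rotation":[0,0,0]},
  {"slide":[0,0,30],"rotation":[0,0,0]},
  {"slide":[0,0,20],"rotation":[0,0,0]},
  {"slide":[0,0,5],"rotation":[0,0,0]},
  {"slide":[0,0,0],"rotation":[0,0,0]},
])

```text
time: 5.25
tool_pos: [0.6806, -0.145, 0.234]
tool_rot: [-0.002, 0.217, 0.976, 0.0]
contact_force: [1.0, -0.2, 0.3]
gripper_width: 0.006
```

```bash
python3 st.py; python3 -c "
from h import *
snap('side','s1');snap('top','t1')"
```

```text
t 5.25 box [145.9   3.1 234. ] w [ 0.681 -0.145  0.234] F [ 1.  -0.2  0.3] Fbox [1.  0.2 0.3] g 0.01
rotvec needed tool deg [-0.01 -0.26  0.09] q [-0.32  0.22  1.43  0.    1.5  -1.45]
-0.0187
```

View pics/s1.png

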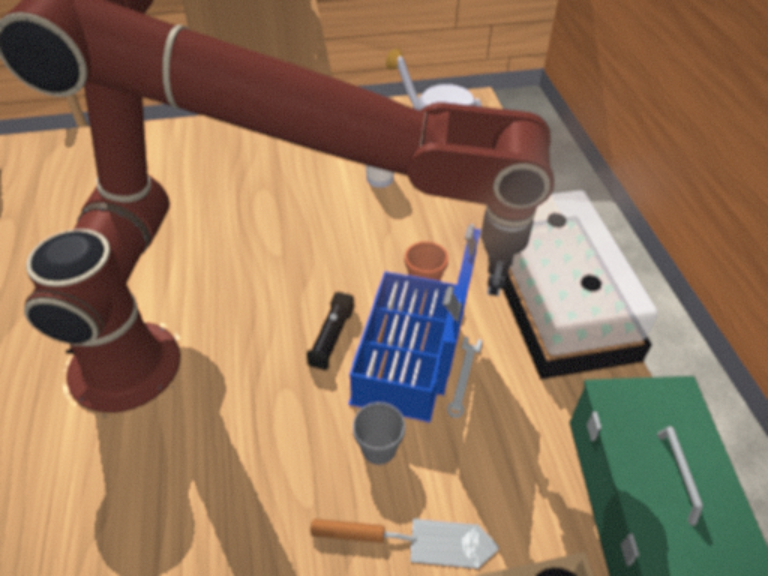

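View pics/t1.png

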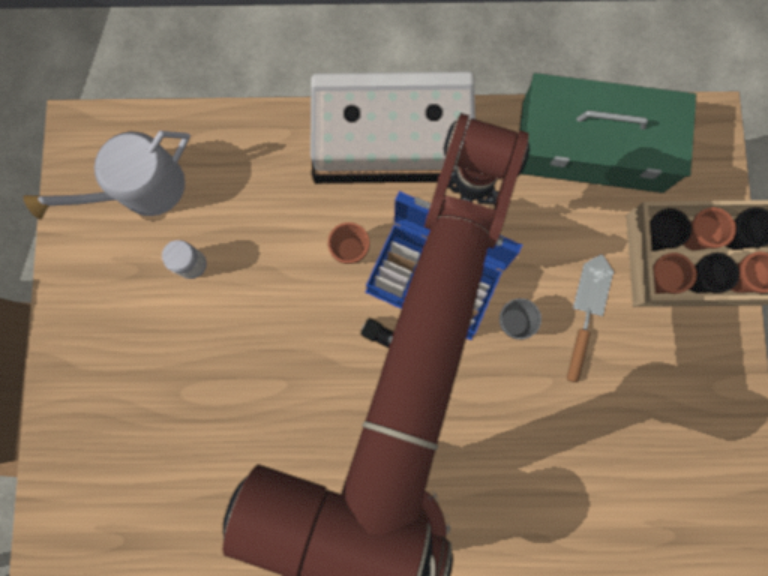

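jog_arm([
  {"slide":[9,0,0],"rotation":[0,0,0]},
  {"slide":[9,0,0],"rotation":[0,0,0]},
  {"slide":[9,0,0],"rotation":[0,0,0]},
  {"slide":[9,0,0],"rotation":[0,0,0]},
  {"slide":[9,0,0],"rotation":[0,0,0]},
  {"slide":[9,0,0],"rotation":[0,0,0]},
  {"slide":[9,0,0],"rotation":[0,0,0]},
  {"slide":[9,0,0],"rotation":[0,0,0]},
  {"slide":[0,0,0],"rotation":[0,0,0]},
])

```text
time: 6.1
tool_pos: [0.6152, -0.1157, 0.2363]
tool_rot: [-0.001, 0.218, 0.976, 0.0]
contact_force: [-0.6, 0.3, -0.9]
gripper_width: -0.001
```

```bash
python3 st.py; python3 -c "
from h import *
snap('side','s2')"
```

```text
t 6.1 box [ 74.2   1.8 236.3] w [ 0.615 -0.116  0.236] F [-0.6  0.3 -0.9] Fbox [-0.7 -0.  -0.9] g -0.0
rotvec needed tool deg [-0.   -0.08  0.01] q [-0.3   0.05  1.6   0.    1.49 -1.44]
-0.0187
```

View pics/s2.png

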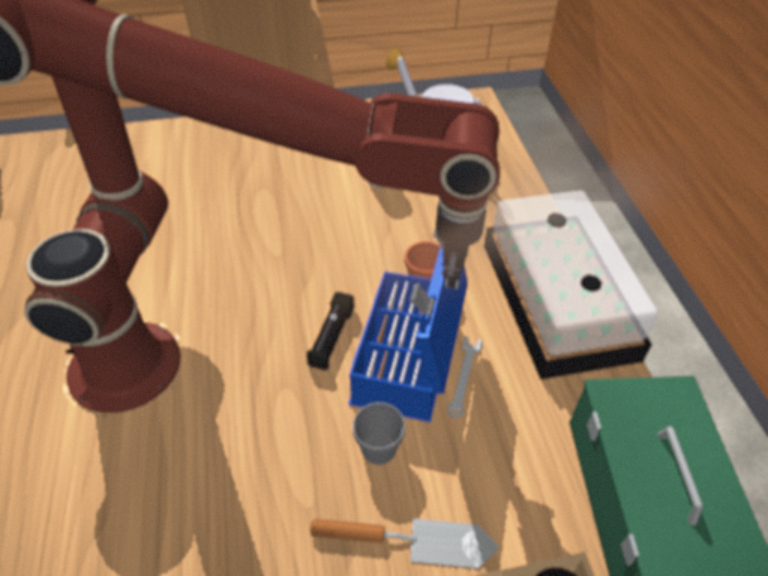

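The lid is tilting forward under the fingertip (tip near (452,285)), and the box and catches look unchanged.

jog_arm([
  {"slide":[12,0,2],"rotation":[0,0,0]},
  {"slide":[12,0,3],"rotation":[0,0,0]},
  {"slide":[11,0,4],"rotation":[0,0,0]},
  {"slide":[10,0,5],"rotation":[0,0,0]},
  {"slide":[10,0,6],"rotation":[0,0,0]},
  {"slide":[10,0,7],"rotation":[0,0,0]},
  {"slide":[9,0,8],"rotation":[0,0,0]},
  {"slide":[9,0,9],"rotation":[0,0,0]},
  {"slide":[8,0,9],"rotation":[0,0,0]},
  {"slide":[0,0,0],"rotation":[0,0,0]},
])

```text
time: 6.98
tool_pos: [0.5321, -0.077, 0.1805]
tool_rot: [-0.003, 0.218, 0.976, 0.0]
contact_force: [-0.3, 0.1, -0.0]
gripper_width: -0.001
```

```bash
python3 st.py; python3 -c "
from h import *
snap('side','s3')"
```

```text
t 6.98 box [-17.4   1.6 180.5] w [ 0.532 -0.077  0.18 ] F [-0.3  0.1 -0. ] Fbox [-0.3 -0.1 -0. ] g -0.0
rotvec needed tool deg [-0.04 -0.32  0.01] q [-0.28 -0.12  1.86  0.    1.4  -1.41]
-0.0187
```

View pics/s3.png

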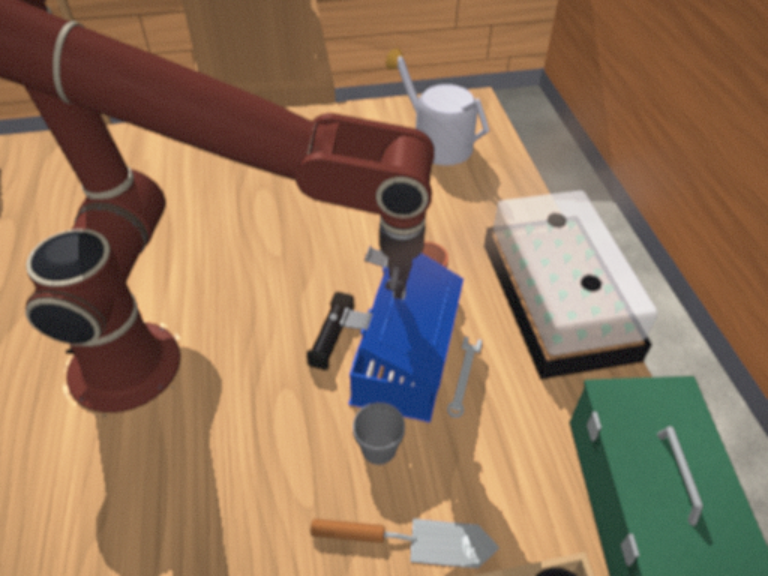

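jog_arm([
  {"slide":[7,0,8],"rotation":[0,0,0]},
  {"slide":[6,0,9],"rotation":[0,0,0]},
  {"slide":[5,0,9],"rotation":[0,0,0]},
  {"slide":[4,0,9],"rotation":[0,0,0]},
  {"slide":[3,0,9],"rotation":[0,0,0]},
  {"slide":[2,0,8],"rotation":[0,0,0]},
  {"slide":[0,0,4],"rotation":[0,0,0]},
  {"slide":[0,0,2],"rotation":[0,0,0]},
  {"slide":[0,0,2],"rotation":[0,0,0]},
  {"slide":[0,0,0],"rotation":[0,0,0]},
])

```text
time: 7.87
tool_pos: [0.5101, -0.0665, 0.1231]
tool_rot: [-0.0, 0.218, 0.976, -0.0]
contact_force: [0.2, -0.9, -0.2]
gripper_width: -0.001
```

```bash
python3 st.py; python3 -c "
from h import *
snap('side','s4')"
```

```text
t 7.87 box [-41.8   1.7 123.1] w [ 0.51  -0.066  0.123] F [ 0.2 -0.9 -0.2] Fbox [ 0.5 -0.7 -0.2] g -0.0
rotvec needed tool deg [-0.   -0.01 -0.02] q [-0.27 -0.12  1.97 -0.    1.29 -1.41]
-0.0187
```

View pics/s4.png

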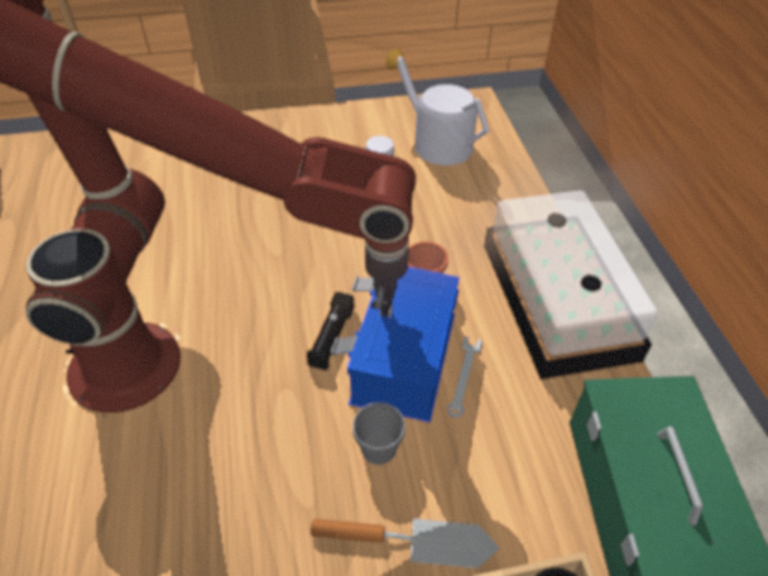

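jog_arm([
  {"slide":[0,0,1],"rotation":[0,0,0]},
  {"slide":[0,0,1],"rotation":[0,0,0]},
  {"slide":[0,0,1],"rotation":[0,0,0]},
  {"slide":[0,0,0],"rotation":[0,0,0]},
])

```text
time: 8.25
tool_pos: [0.5101, -0.0664, 0.1203]
tool_rot: [0.0, 0.218, 0.976, 0.0]
contact_force: [-0.1, 1.3, -0.2]
gripper_width: 0.001
```

jog_arm([
  {"slide":[0,0,1],"rotation":[0,0,0]},
  {"slide":[0,0,1],"rotation":[0,0,0]},
  {"slide":[0,0,0],"rotation":[0,0,0]},
])

```text
time: 8.5
tool_pos: [0.5102, -0.0665, 0.1199]
tool_rot: [-0.0, 0.218, 0.976, -0.0]
contact_force: [-4.1, 1.7, 8.5]
gripper_width: 0.0
```

jog_arm([
  {"slide":[0,0,1],"rotation":[0,0,0]},
  {"slide":[0,0,0],"rotation":[0,0,0]},
  {"slide":[0,0,0],"rotation":[0,0,0]},
  {"slide":[0,0,0],"rotation":[0,0,0]},
])

```text
time: 8.83
tool_pos: [0.5102, -0.0665, 0.1199]
tool_rot: [-0.0, 0.218, 0.976, -0.0]
contact_force: [-7.1, 1.4, 12.9]
gripper_width: -0.001
```

jog_arm([
  {"slide":[0,0,-10],"rotation":[0,0,0]},
  {"slide":[0,0,-30],"rotation":[0,0,0]},
  {"slide":[0,0,-30],"rotation":[0,0,0]},
  {"slide":[0,0,0],"rotation":[0,0,0]},
])

```text
time: 9.17
tool_pos: [0.5136, -0.0674, 0.1946]
tool_rot: [0.006, 0.218, 0.976, -0.0]
contact_force: [1.1, -1.1, 1.6]
gripper_width: 0.002
```

```bash
python3 st.py; python3 - <<'E'
from h import *
for n,(x0,y0,x1,y1) in dict(side=(200,140,340,290),top=(220,120,370,250)).items():
    d=optics.grab_frame(n); im=d['frame'][y0:y1,x0:x1]
    cv2.imwrite(f'pics/y_{n}.png',cv2.resize(im,None,fx=4,fy=4,interpolation=cv2.INTER_CUBIC))
E
```

```text
t 9.17 box [-38.3   2.4 194.6] w [ 0.514 -0.067  0.195] F [ 1.1 -1.1  1.6] Fbox [ 1.5 -0.5  1.6] g 0.0
rotvec needed tool deg [ 0.11  0.67 -0.01] q [-0.27 -0.19  1.91 -0.    1.41 -1.41]
-0.0187
```

View pics/y_side.png

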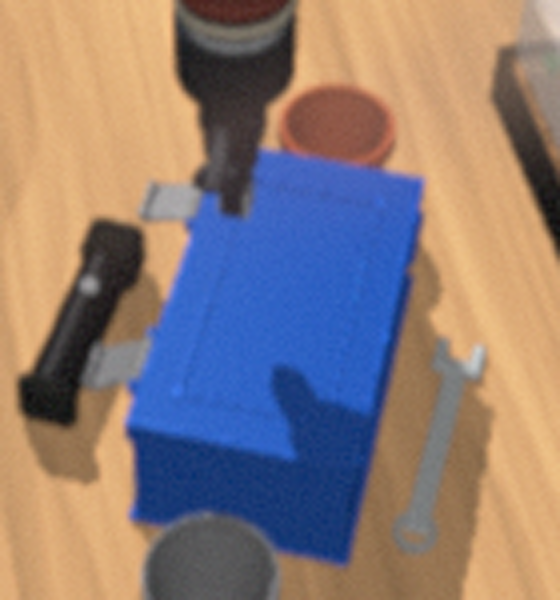

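View pics/y_top.png

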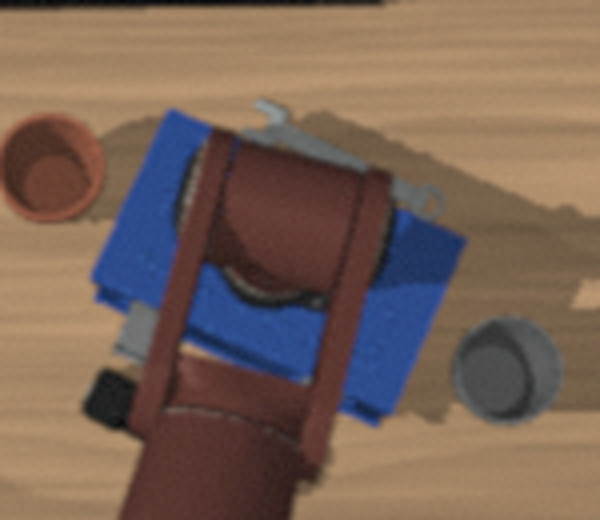

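```bash
python3 - <<'E'
from fit import *
a=optics.grab_frame('side');b=optics.grab_frame('top')
obs=[(a,(425,178),(.078,.133,.12)),(a,(132,425),(-.078,-.133,.12)),(a,(136,522),(-.08,-.135,0)),(a,(348,563),(.08,-.135,0)),
(b,(172,108),(.078,.133,.12)),(b,(467,240),(.078,-.133,.12)),(b,(93,280),(-.078,.133,.12))]
def f(p): return np.concatenate([proj(d,world(p,q))-(np.array(u)/4+((200,140) if d is a else (220,120))-.4) for d,u,q in obs])
print(np.round(f([.5472,-.0858,-.4387]).reshape(-1,2),1).tolist())
r=least_squares(f,[.5472,-.0858,-.4387]);print(r.x,np.round(r.fun.reshape(-1,2),1).tolist())
for n in('catch_left_hinge','catch_right_hinge','catch_left_tip','catch_right_tip'):
    q=place_of(n,'side')
    print(n,[(np.round(k['uv'],0),round(k['score'],2)) for k in q[:2]])
p=r.x
for y in(.075,-.075):
  for ph in(1.0,1.3,1.57):print(y,ph,proj(a,world(p,catchpt(y,0,ph))))
E
```

```text
[[1.1, -0.3], [-1.0, -0.8], [-1.3, -0.5], [1.0, 1.3], [-0.4, -0.7], [0.7, -0.7], [-0.7, -1.0]]
[ 0.54606931 -0.0860576  -0.42756471] [[0.3, -0.5], [-0.9, -0.3], [-1.2, -0.0], [1.2, 1.3], [-0.8, -0.1], [0.7, -0.8], [-0.6, -0.1]]
catch_left_hinge [(array([247., 192.]), 0.49), (array([244., 206.]), 0.47)]
catch_right_hinge [(array([239., 228.]), 0.47)]
catch_left_tip [(array([237., 190.]), 0.45)]
catch_right_tip [(array([224., 232.]), 0.61)]
0.075 1.0 [237.6465819  192.52120023]
0.075 1.3 [236.05821691 189.65595729]
0.075 1.57 [235.62152381 187.06331761]
-0.075 1.0 [223.62209959 231.83099942]
-0.075 1.3 [221.80712288 229.00314744]
-0.075 1.57 [221.23355403 226.47591774]
```

jog_arm([
  {"slide":[15,13,0],"rotation":[0,0,0]},
  {"slide":[25,23,0],"rotation":[0,0,0]},
  {"slide":[25,23,0],"rotation":[0,0,0]},
  {"slide":[15,14,0],"rotation":[0,0,0]},
  {"slide":[0,0,0],"rotation":[0,0,0]},
  {"slide":[0,0,0],"rotation":[0,0,0]},
])

```text
time: 10.07
tool_pos: [0.4681, 0.0343, 0.1867]
tool_rot: [-0.0, 0.217, 0.976, -0.0]
contact_force: [-0.2, -1.1, 0.7]
gripper_width: 0.001
```

```bash
python3 st.py; python3 - <<'E'
from h import *
snap('side','s5')
E
```

```text
t 10.07 box [-122.6   75.1  186.7] w [0.468 0.034 0.187] F [-0.2 -1.1  0.7] Fbox [ 0.3 -1.1  0.7] g 0.0
rotvec needed tool deg [-0.03 -0.03  0.1 ] q [-0.09 -0.3   2.01 -0.    1.43 -1.22]
-0.0187
```

View pics/s5.png

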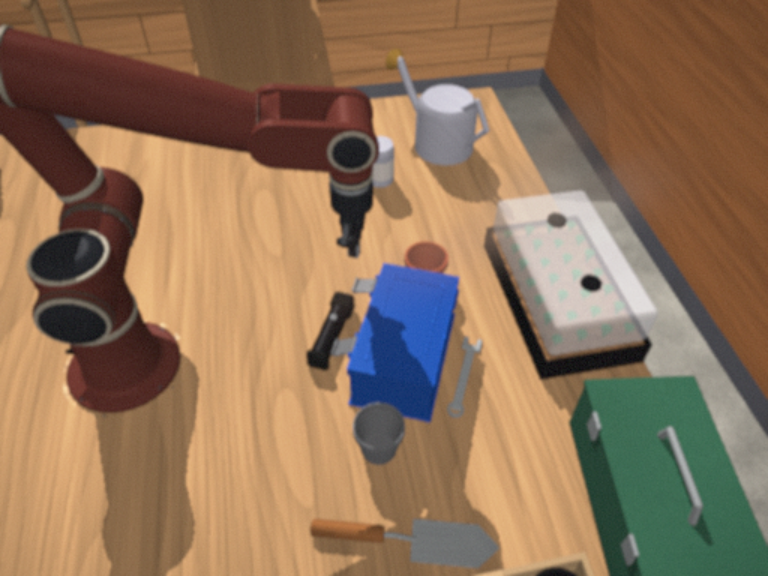

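jog_arm([
  {"slide":[-3,0,15],"rotation":[0,0,0]},
  {"slide":[-3,0,25],"rotation":[0,0,0]},
  {"slide":[0,0,20],"rotation":[0,0,0]},
  {"slide":[0,0,10],"rotation":[0,0,0]},
  {"slide":[0,0,8],"rotation":[0,0,0]},
  {"slide":[0,0,8],"rotation":[0,0,0]},
  {"slide":[0,0,8],"rotation":[0,0,0]},
  {"slide":[0,0,8],"rotation":[0,0,0]},
  {"slide":[0,0,0],"rotation":[0,0,0]},
])

```text
time: 10.87
tool_pos: [0.4746, 0.0309, 0.085]
tool_rot: [0.001, 0.218, 0.976, 0.0]
contact_force: [0.1, -0.7, 0.1]
gripper_width: 0.001
```

```bash
python3 st.py; python3 - <<'E'
from h import *
snap('side','s6')
E
```

```text
t 10.87 box [-115.3   74.8   85. ] w [0.475 0.031 0.085] F [ 0.1 -0.7  0.1] Fbox [ 0.4 -0.6  0.1] g 0.0
rotvec needed tool deg [ 0.02  0.08 -0.02] q [-0.09 -0.17  2.08 -0.    1.23 -1.22]
-0.0187
```

View pics/s6.png

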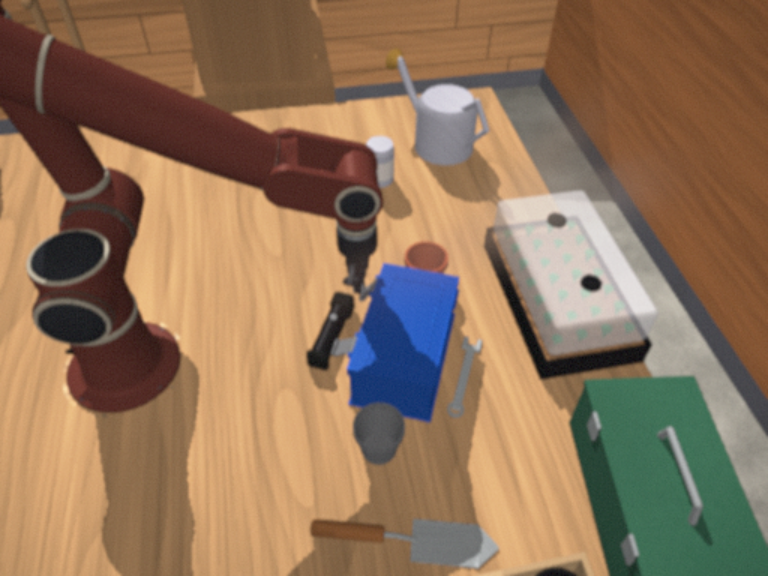

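jog_arm([
  {"slide":[0,0,6],"rotation":[0,0,0]},
  {"slide":[0,0,6],"rotation":[0,0,0]},
  {"slide":[0,0,4],"rotation":[0,0,0]},
  {"slide":[-4,0,0],"rotation":[0,0,0]},
  {"slide":[-4,0,0],"rotation":[0,0,0]},
  {"slide":[-3,0,0],"rotation":[0,0,0]},
  {"slide":[-2,0,0],"rotation":[0,0,0]},
  {"slide":[0,0,0],"rotation":[0,0,0]},
  {"slide":[0,0,0],"rotation":[0,0,0]},
])

```text
time: 11.67
tool_pos: [0.4902, 0.0241, 0.0747]
tool_rot: [0.005, 0.218, 0.976, -0.001]
contact_force: [-2.9, -3.9, 17.9]
gripper_width: -0.003
```

```bash
python3 st.py
```

```text
t 11.67 box [-98.3  75.3  74.7] w [0.49  0.024 0.075] F [-2.9 -3.9 17.9] Fbox [-0.9 -4.8 17.9] g -0.0
rotvec needed tool deg [0.05 0.57 0.01] q [-0.1  -0.12  2.06 -0.    1.2  -1.23]
-0.0187
```

jog_arm([
  {"slide":[0,0,-5],"rotation":[0,0,0]},
  {"slide":[0,0,-5],"rotation":[0,0,0]},
  {"slide":[0,0,0],"rotation":[0,0,0]},
  {"slide":[0,0,0],"rotation":[0,0,0]},
])

```text
time: 12.0
tool_pos: [0.4854, 0.0258, 0.079]
tool_rot: [-0.0, 0.218, 0.976, 0.0]
contact_force: [-0.8, 0.0, -0.4]
gripper_width: -0.004
```

```bash
python3 st.py; python3 - <<'E'
from h import *
for n,(x0,y0,x1,y1) in dict(side=(200,140,340,290)).items():
    d=optics.grab_frame(n); im=d['frame'][y0:y1,x0:x1]
    cv2.imwrite(f'pics/x_{n}.png',cv2.resize(im,None,fx=4,fy=4,interpolation=cv2.INTER_CUBIC))
E
```

```text
t 12.0 box [-103.4   74.7   79. ] w [0.485 0.026 0.079] F [-0.8  0.  -0.4] Fbox [-0.7 -0.3 -0.4] g -0.0
rotvec needed tool deg [-0.   -0.03 -0.  ] q [-0.1  -0.14  2.06  0.    1.22 -1.23]
-0.0187
```

View pics/x_side.png

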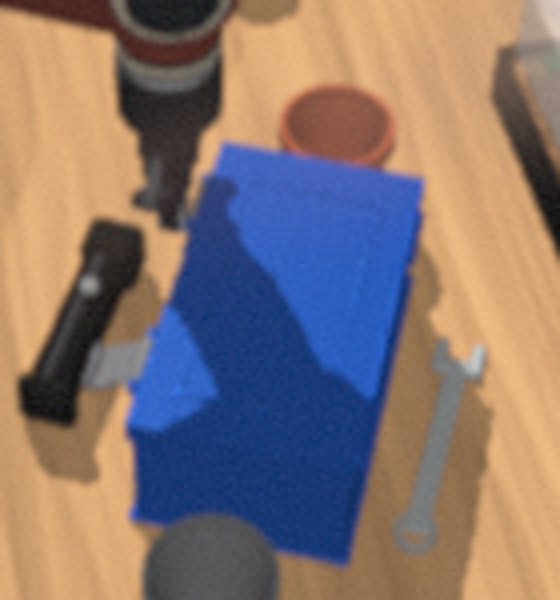

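jog_arm([
  {"slide":[-3,0,0],"rotation":[0,0,0]},
  {"slide":[-3,0,0],"rotation":[0,0,0]},
  {"slide":[-1,0,0],"rotation":[0,0,0]},
  {"slide":[0,0,0],"rotation":[0,0,0]},
  {"slide":[0,0,0],"rotation":[0,0,0]},
])

```text
time: 12.47
tool_pos: [0.4906, 0.0231, 0.0783]
tool_rot: [-0.002, 0.218, 0.976, 0.0]
contact_force: [-3.9, 2.0, 0.9]
gripper_width: -0.003
```

```bash
python3 st.py
```

```text
t 12.47 box [-97.6  74.6  78.3] w [0.491 0.023 0.078] F [-3.9  2.   0.9] Fbox [-4.4  0.1  0.9] g -0.0
rotvec needed tool deg [-0.05 -0.28 -0.01] q [-0.11 -0.12  2.05  0.    1.22 -1.24]
-0.0187
```

jog_arm([
  {"slide":[-0.5,0,0],"rotation":[0,0,0]},
  {"slide":[0,0,0],"rotation":[0,0,0]},
  {"slide":[0,0,0],"rotation":[0,0,0]},
])

```text
time: 12.72
tool_pos: [0.4906, 0.0231, 0.0782]
tool_rot: [-0.003, 0.218, 0.976, 0.0]
contact_force: [-6.9, 4.1, 3.1]
gripper_width: -0.001
```

```bash
python3 st.py
```

```text
t 12.72 box [-97.5  74.6  78.2] w [0.491 0.023 0.078] F [-6.9  4.1  3.1] Fbox [-8.   0.8  3.1] g -0.0
rotvec needed tool deg [-0.05 -0.34 -0.01] q [-0.11 -0.12  2.05  0.    1.22 -1.24]
-0.0187
```

jog_arm([
  {"slide":[8,0,0],"rotation":[0,0,0]},
  {"slide":[10,0,0],"rotation":[0,0,0]},
  {"slide":[4,0,-15],"rotation":[0,0,0]},
  {"slide":[0,0,-30],"rotation":[0,0,0]},
  {"slide":[0,0,-30],"rotation":[0,0,0]},
  {"slide":[0,0,-20],"rotation":[0,0,0]},
  {"slide":[0,-15,0],"rotation":[0,0,0]},
  {"slide":[0,-30,0],"rotation":[0,0,0]},
  {"slide":[0,-30,0],"rotation":[0,0,0]},
  {"slide":[0,-30,0],"rotation":[0,0,0]},
  {"slide":[0,-30,0],"rotation":[0,0,0]},
  {"slide":[0,-15,0],"rotation":[0,0,0]},
  {"slide":[0,0,0],"rotation":[0,0,0]},
  {"slide":[0,0,0],"rotation":[0,0,0]},
])

```text
time: 13.88
tool_pos: [0.4086, -0.1042, 0.1743]
tool_rot: [0.0, 0.219, 0.976, 0.0]
contact_force: [0.6, 0.1, 0.0]
gripper_width: 0.001
```

```bash
python3 st.py; python3 - <<'E'
from h import *
for n,(x0,y0,x1,y1) in dict(side=(200,140,340,290),top=(220,120,370,250)).items():
    d=optics.grab_frame(n); im=d['frame'][y0:y1,x0:x1]
    cv2.imwrite(f'pics/w_{n}.png',cv2.resize(im,None,fx=4,fy=4,interpolation=cv2.INTER_CUBIC))
E
```

```text
t 13.88 box [-117.7  -75.5  174.3] w [ 0.409 -0.104  0.174] F [0.6 0.1 0. ] Fbox [0.5 0.4 0. ] g 0.0
rotvec needed tool deg [ 0.02  0.04 -0.12] q [-0.43 -0.43  2.13  0.    1.44 -1.56]
-0.0187
```

View pics/w_side.png

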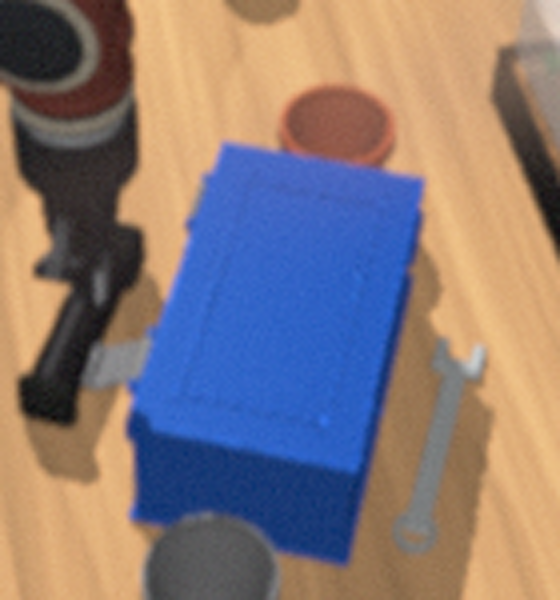

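View pics/w_top.png

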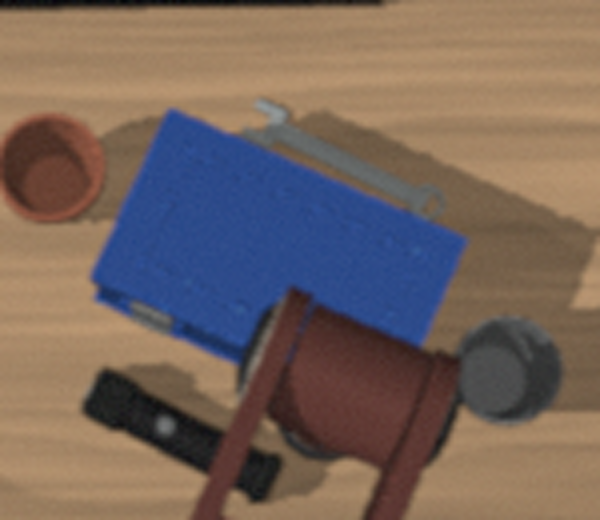

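jog_arm([
  {"slide":[-1,0,15],"rotation":[0,0,0]},
  {"slide":[-1,0,25],"rotation":[0,0,0]},
  {"slide":[0,0,16],"rotation":[0,0,0]},
  {"slide":[0,0,10],"rotation":[0,0,0]},
  {"slide":[0,0,8],"rotation":[0,0,0]},
  {"slide":[0,0,8],"rotation":[0,0,0]},
  {"slide":[0,0,8],"rotation":[0,0,0]},
  {"slide":[0,0,4],"rotation":[0,0,0]},
  {"slide":[0,0,0],"rotation":[0,0,0]},
  {"slide":[-4,0,0],"rotation":[0,0,0]},
  {"slide":[-4,0,0],"rotation":[0,0,0]},
  {"slide":[-4,0,0],"rotation":[0,0,0]},
  {"slide":[-2,0,0],"rotation":[0,0,0]},
  {"slide":[-2,0,0],"rotation":[0,0,0]},
  {"slide":[-1,0,0],"rotation":[0,0,0]},
  {"slide":[0,0,0],"rotation":[0,0,0]},
  {"slide":[0,0,0],"rotation":[0,0,0]},
])

```text
time: 15.4
tool_pos: [0.4259, -0.112, 0.08]
tool_rot: [-0.0, 0.218, 0.976, 0.0]
contact_force: [-1.9, 1.0, -1.5]
gripper_width: 0.006
```

```bash
python3 st.py
```

```text
t 15.4 box [-98.7 -75.3  80. ] w [ 0.426 -0.112  0.08 ] F [-1.9  1.  -1.5] Fbox [-2.2  0.  -1.5] g 0.01
rotvec needed tool deg [-0.   -0.04 -0.01] q [-0.43 -0.26  2.17 -0.    1.24 -1.56]
-0.0187
```

jog_arm([
  {"slide":[-1,0,0],"rotation":[0,0,0]},
  {"slide":[-0.5,0,0],"rotation":[0,0,0]},
  {"slide":[0,0,0],"rotation":[0,0,0]},
  {"slide":[0,0,0],"rotation":[0,0,0]},
])

```text
time: 15.73
tool_pos: [0.4274, -0.1127, 0.0803]
tool_rot: [0.0, 0.218, 0.976, -0.0]
contact_force: [-1.5, 1.0, -1.0]
gripper_width: -0.001
```

```bash
python3 st.py
```

```text
t 15.73 box [-97.  -75.3  80.3] w [ 0.427 -0.113  0.08 ] F [-1.5  1.  -1. ] Fbox [-1.8  0.3 -1. ] g -0.0
rotvec needed tool deg [-0.    0.   -0.01] q [-0.43 -0.26  2.16 -0.    1.24 -1.56]
-0.0187
```

jog_arm([
  {"slide":[-1,0,0],"rotation":[0,0,0]},
  {"slide":[-0.5,0,0],"rotation":[0,0,0]},
  {"slide":[0,0,0],"rotation":[0,0,0]},
  {"slide":[0,0,0],"rotation":[0,0,0]},
])

```text
time: 16.07
tool_pos: [0.4278, -0.1129, 0.0802]
tool_rot: [-0.002, 0.218, 0.976, 0.0]
contact_force: [-6.0, 2.3, 3.1]
gripper_width: 0.001
```

```bash
python3 st.py
```

```text
t 16.07 box [-96.6 -75.3  80.2] w [ 0.428 -0.113  0.08 ] F [-6.   2.3  3.1] Fbox [-6.4 -0.5  3.1] g 0.0
rotvec needed tool deg [-0.01 -0.2  -0.  ] q [-0.43 -0.25  2.16 -0.    1.24 -1.56]
-0.0187
```

Contact is stiff at 6.4 N, so the catch is flat. Backing off and checking.

jog_arm([
  {"slide":[0,0,0],"rotation":[0,0,0]},
  {"slide":[8,0,0],"rotation":[0,0,0]},
  {"slide":[10,0,0],"rotation":[0,0,0]},
  {"slide":[4,0,-15],"rotation":[0,0,0]},
  {"slide":[0,0,-30],"rotation":[0,0,0]},
  {"slide":[0,0,-35],"rotation":[0,0,0]},
  {"slide":[0,0,-35],"rotation":[0,0,0]},
  {"slide":[0,0,-35],"rotation":[0,0,0]},
  {"slide":[0,30,-20],"rotation":[0,0,0]},
  {"slide":[0,35,0],"rotation":[0,0,0]},
  {"slide":[0,35,0],"rotation":[0,0,0]},
  {"slide":[0,35,0],"rotation":[0,0,0]},
  {"slide":[0,35,0],"rotation":[0,0,0]},
  {"slide":[0,35,0],"rotation":[0,0,0]},
  {"slide":[0,35,0],"rotation":[0,0,0]},
  {"slide":[0,35,0],"rotation":[0,0,0]},
  {"slide":[0,35,0],"rotation":[0,0,0]},
  {"slide":[0,30,0],"rotation":[0,0,0]},
  {"slide":[0,0,0],"rotation":[0,0,0]},
  {"slide":[0,0,0],"rotation":[0,0,0]},
])

```text
time: 17.73
tool_pos: [0.5537, 0.2049, 0.2504]
tool_rot: [0.0, 0.217, 0.976, 0.0]
contact_force: [0.4, 0.3, 0.2]
gripper_width: 0.001
```

```bash
python3 st.py; python3 - <<'E'
from h import *
for n,(x0,y0,x1,y1) in dict(side=(200,140,340,290),top=(220,120,370,250)).items():
    d=optics.grab_frame(n); im=d['frame'][y0:y1,x0:x1]
    cv2.imwrite(f'pics/v_{n}.png',cv2.resize(im,None,fx=4,fy=4,interpolation=cv2.INTER_CUBIC))
E
```

```text
t 17.73 box [-117.6  265.9  250.4] w [0.554 0.205 0.25 ] F [0.4 0.3 0.2] Fbox [0.2 0.4 0.2] g 0.0
rotvec needed tool deg [0.01 0.04 0.12] q [ 0.23 -0.04  1.67 -0.    1.51 -0.91]
-0.0187
```

View pics/v_side.png

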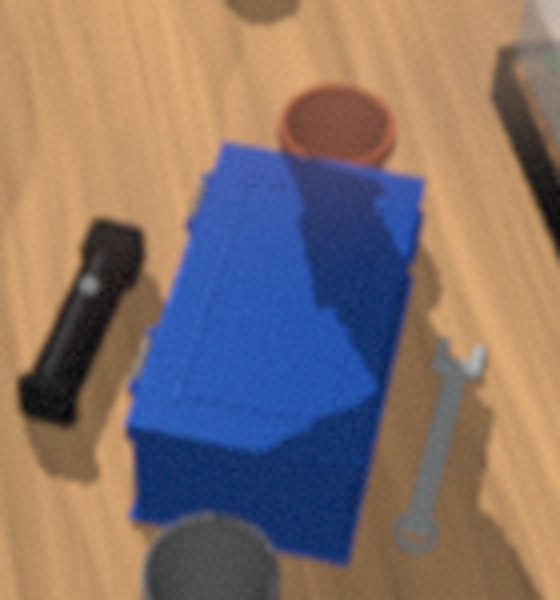

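View pics/v_top.png

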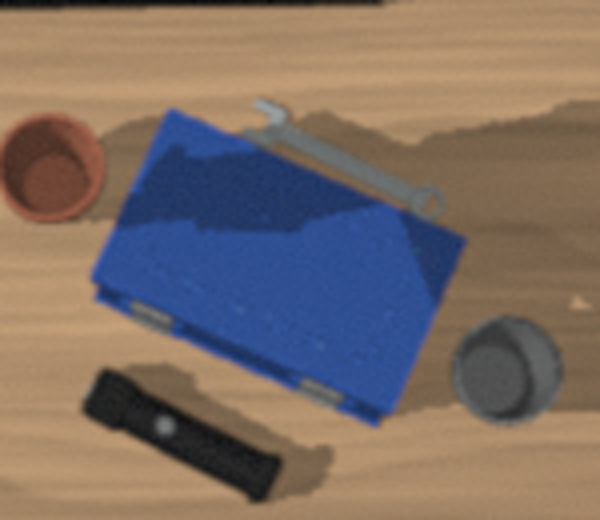

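```bash
python3 -c "
from plant import manip
print(manip.job_done())"
```

```text
the job is handed in; nothing more can be done
None
```

The seed box is shut and the job was handed in at about 18 s. No verdict is reported, so what follows is from my own checks.

- **Lid:** I pushed it over from behind with the closed fingertips and pressed it onto the rim. It stopped at 119.9 mm against the expected 120 mm, and held there while the force rose to 13 N. Both catches were still folded out in the pictures.
- **Catches:** I pushed each one down and in until it stopped moving, at 8 N on the left and 6.4 N on the right. Both stopped about 1 mm from where a flat catch should stop, well inside the roughly 4 mm allowed.
- **Left catch, first try:** the finger sat on the catch's lip and pushed down with about 18 N. I raised it and pushed again. The box did not move and nothing else came of it.
- **Final pictures:** the lid is flat, both catches lie against the front, and the box is where it was. The torch, wrench and both pots look unmoved, and the fingers were clear with no contact force. My last close-up pictures did not cover the tin or trowel; I never worked near either.

The one disagreement was in the box's position: my two fits differed by about 1 mm and 0.6°, which explains most of the gap between where the two catches stopped.

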